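# Ease open the small cartridge case

### The job

Open the smaller of the two aluminium cases so that the cartridge inside can be taken out: press its button catch, and steady the spring lid from above as it is released, letting it rise slowly under a finger until it stands fully open instead of flying up. Leave the larger case shut, do not knock the upside-down glass tumbler, and finish clear of everything.

Things in the scene. Friction and masses are not known exactly. Their poses are not given: they have to be found in the camera images.
- small_button_top (a point): Top centre of the SMALL case's steel push button (17 x 30 mm), on a ledge in front of the lid; 61 mm above the table, 10 mm above the lid top. x points level to the hinge, y along the case. Pressed straight down: 6 mm travel, about 5 N at the bottom, catch lets go at 4 mm. The lid's front edge is 12 mm behind the centre, with a small catch nib between.
- small_hinge (a point): Middle of the SMALL case's hinge line, 112 mm behind (+x) the button centre, 45 mm above the table, level with the lid's underside; axes as the button's. The case is fixed, its body 100 mm deep and 120 mm wide. Fingers opened about 30 mm along x can press the button with one and hang over the lid with the other: then 4 mm above the lid when the button is fully down.
- small_lid (a joint): Angle (rad) of the small case's flat lid, 100 mm from hinge to front edge, 120 mm wide, 6 mm thick: 0 shut, 1.3 fully open on its stop, leaning 15 degrees from upright towards the button. The front edge rises and swings back over the hinge. A spring lifts it with about 1 N at the front edge and keeps it open; let go, it snaps up in about a quarter second.
- big_lid (a joint): Angle (rad) of the lid of the LARGE aluminium case, 0 shut: the same build and button, but 200 mm wide. It is to stay shut.
- tumbler: Clear glass tumbler standing upside down behind the cases, 72 mm wide at the foot, 58 mm at the top, 95 mm high; origin at the centre of its underside. Not to be knocked.
Mind the look-alikes: they are no part of the job. What is shaped like the part that bears small_button_top but green or purple is not meant.

How it is judged:
By the outcome, as a careful person would: the job done as asked, in the order asked, and still so for the second after the job is handed in, with the robot touching nothing.
It also fails if it takes over 37 s, if anything falls off the work surface, if the arm or the gripper's body presses on something with over 40 N, if the wrist force passes 120 N, or if a joint passes its speed limit or range.

### The arm

A 7-joint arm with a two-finger parallel gripper is mounted at the origin on the work surface. World frame = base frame: x ahead of the robot, y to its left, z up, the work surface at z = 0. Lengths are in m, angles in rad, forces in N, time in s.
With the tool pointing down it reaches from about 0.4 to 0.85 m from the base axis. Payload 10.4 kg.
Tool frame: the origin (TCP) lies on the centre line of the jaws, within the pads' length; the fingertips stand 19 mm ahead of it and the grasp point (between the pads) is the TCP (robot.tcp_to_tips is the distance from the TCP to the fingertips, in m); x points along the fingers, z is the direction in which the jaws open and shut, and the axes are right-handed (so a half turn about x gives the same grasp; the last joint's range is limited). The gripper opens to 87 mm and grips with 3 to 60 N. Pads are 19 mm wide; open, the fingers measure 117 mm over their backs; the gripper's body (75 mm by 190 mm) begins 51 mm behind the grasp point.
Start: joints at [1.326, 0.332, -0.065, 1.46, 0.022, 1.35, -0.088], TCP at [0.138, -0.61, 0.242] pointing down, gripper open.
Joint ranges: [-2.6, 2.6], [-0.5, 2.12], [-1.47, 1.34], [0.16, 2.42], [-1.27, 4.41], [0.06, 2.06], [-2.6, 2.6]. Speed limits (rad/s): [2.22, 2.22, 2.79, 2.79, 3.14, 3.14, 3.14].

### API

Orientations are given as a 3x3 rotation matrix whose columns are the frame's x, y, z axes.
In Python, from workcell import robot gives the robot as it stands.
- The arm moves only by the shell command python3 -m crank 'ROWS' [FORCE]. ROWS is a JSON object of lists of equal length, an entry for each row: "turn": the turn, a rotation vector about the tool's x, y, z in rad, a list of three; "delta_pos": the shift along the tool's x, y, z in mm, a list of three; "jaw": the opening, from 0 (shut) to 1 (fully open). In form: {"turn": [[ax, ay, az], ...], "delta_pos": [[dx, dy, dz], ...], "jaw": [jaw, ...]}. A call has 1 to 5 rows; each row is the pose to reach, as a shift and turn from the pose measured when the call began, along the tool's axes at that moment; what a row does not reach only later rows make up. A row lasts 1/12 s, in which the tool goes at most 41.7 mm and 7.16 degrees, less where a joint would pass 70% of its speed; a pose out of reach is approached as far as the arm can. A call with a gripper value outside its range is refused whole. The fingers move at their own pace and stop on an object; FORCE is the grip in N (left out, the last holds). Time passes only in rows, so rows that repeat a pose let the fingers close. It gives the time, the measured TCP pose, the force and the opening at its end, in the units of the state.
- robot.get_state(): the state, without advancing time (a new reading comes with each control period).
- robot.get_image(name): name is "side" or "top"; returns (picture, depth): 400x640x3 uint8, red, green, blue; 400x640 float32, m along the optical axis (not along the pixel's ray), 0 where there is no reading.
- robot.camera_params(name): a dict with "vfov" (degrees; the focal length in pixels is half the picture's height over the tangent of half this angle, whatever the lens; pixels are square), "cx", "cy" (the principal point, pixels), "R" (3x3) and "t" (3): a world point X has camera coordinates R X + t. Camera axes: x right, y down, z forward; pixel columns grow to the right and rows downward; lengths in m; the calibration is good to about 2 mm. A picture is of the moment at which its call begins. camera_params takes no time and is no camera call.
- robot.close_job(): hands the job in, once; it reports no verdict.
The state is a dict: "time": time; "joint_pos": joint angles; "joint_vel": joint speeds; "joint_efforts": joint torques, N m; "tcp_pos": TCP position; "tool_rot": TCP orientation; "wrist_force": force on the tool from outside, world axes, zero at the start; "ft_torque": the same for the moment, N m; "opening": opening from 0.0 (shut) to 1.0 (fully open).
Only numpy, scipy, OpenCV 4.12 (cv2) and the standard library are available. Lean on these libraries where they do the work, as an engineer would, in place of code of your own. Each camera call takes 0.05 s, during which the arm holds its last target.

## Working session

There is one attempt and no reset: what is moved stays moved. The work goes in short steps, Python scripts to look and compute and a shell command to move; the robot and the scene stay as the last step left them, time stands still between calls to the robot, and variables do not carry over. Pictures are saved under pics/ and viewed, and the job is handed in when it is done.

```bash
mkdir -p pics; ls; python3 - <<'E'
from workcell import robot
import cv2,numpy as np
np.set_printoptions(precision=4,suppress=True)
s=robot.get_state();print(s['time'],s['tcp_pos'],s['tool_rot'],s['opening'])
for n in("side","top"):
    im,d=robot.get_image(n);cv2.imwrite(f'pics/{n}0.png',im[:,:,::-1]);np.save(f'{n}0.npy',im);np.save(f'{n}0d.npy',d)
    print(n,robot.camera_params(n))
E
```

```text
pics
0.0 [ 0.1374 -0.6093  0.2408] [[-0.0004  0.9755  0.2201]
 [ 0.0014  0.2201 -0.9755]
 [-1.     -0.0001 -0.0014]] 1.0014415920557127
side {'vfov': 47.56044253608429, 'cx': 323.0980002272069, 'cy': 206.92475820995725, 'R': array([[-0.8032, -0.5957, -0.0049],
       [-0.4493,  0.6112, -0.6515],
       [ 0.3911, -0.5211, -0.7586]]), 't': array([0.5935, 0.2038, 1.1811])}
top {'vfov': 47.556044258707416, 'cx': 313.96498853433144, 'cy': 208.95471535066878, 'R': array([[ 0.0132, -0.9996,  0.0266],
       [-0.9949, -0.0158, -0.0998],
       [ 0.1002, -0.0251, -0.9946]]), 't': array([0.148 , 0.6122, 1.1805])}
```

View pics/side0.png

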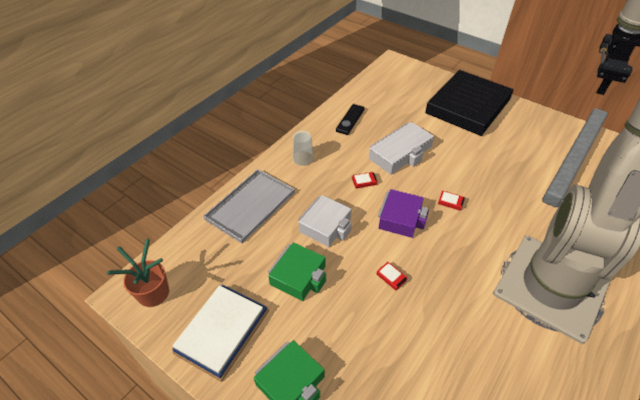

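View pics/top0.png

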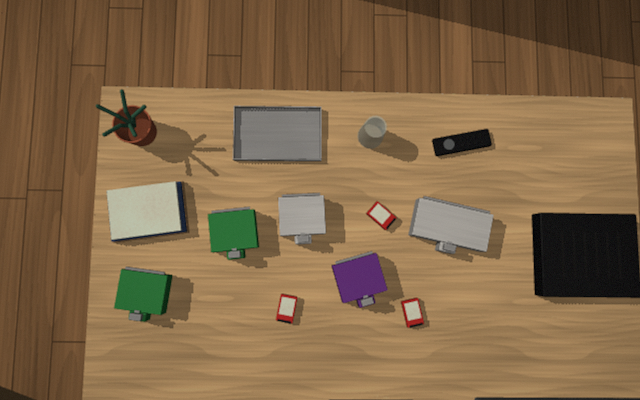

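The small aluminium case is at about (302,215) in the top view with its button near (303,239). In the side view it is at (325,220), with the button near (343,230). The tumbler is at (374,130) in the top view, and the large case is at (452,225).

```bash
cat > h.py <<'E'
import numpy as np,cv2
from workcell import robot
np.set_printoptions(precision=4,suppress=True)
def cam(n):
    p=robot.camera_params(n);f=200/np.tan(np.radians(p['vfov']/2));return p,f
def ray(n,u,v,z):
    p,f=cam(n);R,t=p['R'],p['t'];d=R.T@np.array([(u-p['cx'])/f,(v-p['cy'])/f,1]);c=-R.T@t
    return c+d*(z-c[2])/d[2]
def dep(n,D):
    p,f=cam(n);v,u=np.mgrid[:400,:640]
    P=np.stack([(u-p['cx'])/f*D,(v-p['cy'])/f*D,D],-1)-p['t'];return P@p['R']
def proj(n,X):
    p,f=cam(n);c=p['R']@X+p['t'];return np.array([c[0]/c[2]*f+p['cx'],c[1]/c[2]*f+p['cy']])
E
python3 - <<'E'
from h import *
for n,(a,b,c,d) in dict(top=(270,185,335,250),side=(290,185,365,255)).items():
    im=np.load(n+'0.npy');cv2.imwrite(f'pics/{n}z.png',cv2.resize(im[b:d,a:c,::-1],None,fx=8,fy=8,interpolation=cv2.INTER_NEAREST))
D=np.load('top0d.npy');P=dep('top',D)
print('table',np.median(P[300:340,200:260,2]))
Z=P[188:248,272:334,2]
print((Z[::2,::2]*1000).round().astype(int)[:, :])
m=np.zeros((400,640),bool);m[188:250,272:334]=1
b=m&(P[...,2]>.035)&(P[...,2]<.08)
cnt=max(cv2.findContours(b.astype(np.uint8),0,1)[0],key=cv2.contourArea)
E
```

```text
table 0.0011942190808151227
[[   2   -1    2   -2    2    1   -1    0    2    1   -1    3   -4    1
     4    1   -2    5    0   -4    1    0    0    2    1    6    1    0
    -4    5    1]
 [  -2    3    1    2   -1    0   -4    2   -3    0    1    3    2    4
    -2    2    2    2    3    3    2   -2   -2    2    1   -3   -3    1
    -1    2    2]
 [   1   -2    0    0   -1    3    0    2   -1    0    3    2   -1   -1
    -3    6   -2   -2    5    0   -3    2   50   47   -3   -1    2    0
     6    4    0]
 [   3    3   -1    0    6   50   47   51   49   51   48   49   46   45
    48   51   50   49   50   53   51   48   52   47    0    2    3   -5
     3   -2    0]
 [  -4    0    3    3    1   45   49   47   50   50   52   52   55   52
    51   52   52   47   51   49   53   54   50   56   48   54    2    0
    -2    0    0]
 [  -2    0    6   52   50   52   49   52   49   53   49   54   52   55
    51   55   53   53   53   53   50   53   53   52   54   54    6    2
     1   -1    1]
 [   0    0    3   54   53   55   55   51   54   49   51   49   55   58
    53   54   52   53   51  
[... 3088 characters left out ...]
  3    6   -3    1   -3   -2    1
     4    7    2]
 [   1    1    1    3    1    6    3    1    1   -2   -3   43   45   64
    65   60   64   60   61   41    2    2    0    4    0    1    2    2
    -3    3    3]
 [  -2    0    1    0    4   -1    4    1    5    8   -2   41   45   43
    46   47   45   46   47   42    5    2   -5    5    0    5    2   -2
     0    5    0]
 [  -3   -1    2    2    1    2    3   -1   -1    8   -3    1   -1   -2
     0    2    1   -3    3   -1    0    0    3    1    3   -4    0    1
     4    1    2]
 [  -2   -1   -1    3    3   -2    1    2    3    2   -1    4    1    1
    -1    1   -4    0    0    1    1   -1    2    7    4   -2    3    1
    -2   -2   -5]]
```

```bash
echo
```

```text
(no output)
```

View pics/topz.png

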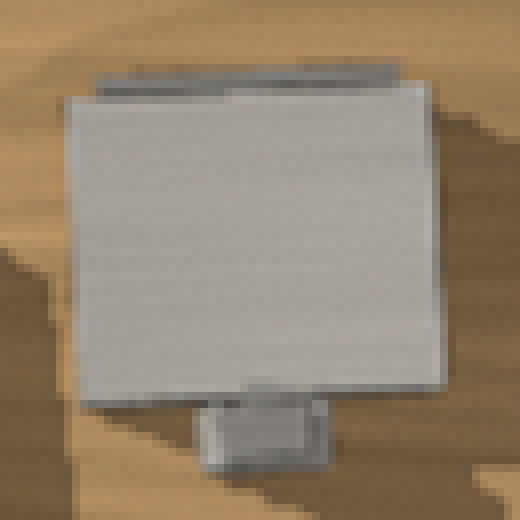

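View pics/sidez.png

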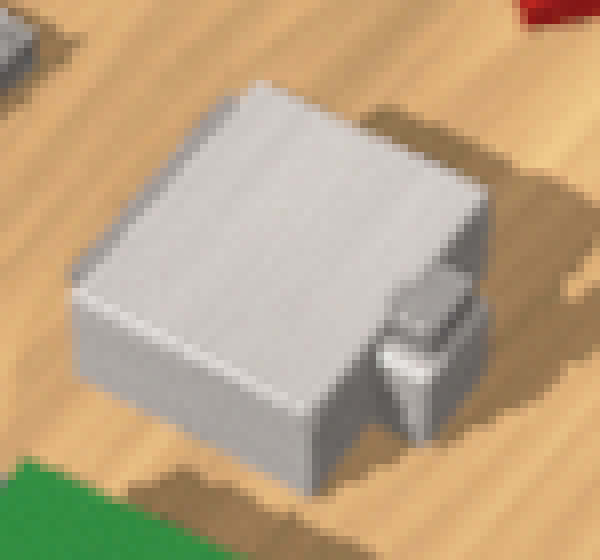

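```bash
python3 - <<'E'
from h import *
q=lambda n,z,a,b,x0,y0: ray(n,x0+a/8-.5,y0+b/8-.5,z)
T=[q('top',.051,a,b,270,185) for a,b in [(70,100),(430,85),(444,383),(82,404)]]
S=[q('side',.051,a,b,290,185) for a,b in [(258,82),(488,190),(310,410),(72,292)]]
print('lid top view BL BR FR FL',*T,sep='\n')
print('side: BR FR FL BL',*S,sep='\n')
T=np.array(T);S=np.array([S[3],S[0],S[1],S[2]])
for A in(T,S):
    c=A.mean(0);x=(A[0]+A[1]-A[2]-A[3])[:2];y=(A[0]+A[3]-A[1]-A[2])[:2]
    print(c,np.linalg.norm(x)/2,np.linalg.norm(y)/2,np.degrees([np.arctan2(x[1],x[0]),np.arctan2(-y[0],y[1])]))
    a=np.mean([np.arctan2(x[1],x[0]),np.arctan2(-y[0],y[1])]);print('button from lid',c[:2]-.062*np.array([np.cos(a),np.sin(a)]))
print('btn top',q('top',.061,263,428,270,185),'side',q('side',.061,432,307,290,185))
# masked depth check of lid centroid
im=np.load('top0.npy');P=dep('top',np.load('top0d.npy'))
sub=P[188:232,274:328];m=(sub[...,2]>.04)&(sub[...,2]<.065)
print('depth rect',cv2.minAreaRect((sub[m][:,:2]*1000).astype(np.float32)),sub[m].mean(0))
sb=P[230:246,290:314];m=(sb[...,2]>.055)&(sb[...,2]<.08);print('btn depth',sb[m].mean(0),m.sum())
print('tumbler',ray('top',374,126,.095))
print('J',robot.get_state()['time'])
for n in['green']:
    for uv in[(210,215),(258,210),(258,250),(235,254)]:print(ray('top',*uv,.051))
E
```

```text
lid top view BL BR FR FL
[0.6377 0.2513 0.051 ]
[0.6446 0.1335 0.051 ]
[0.5469 0.1279 0.051 ]
[0.5384 0.2453 0.051 ]
side: BR FR FL BL
[0.643  0.1355 0.051 ]
[0.5463 0.1286 0.051 ]
[0.5396 0.2449 0.051 ]
[0.6363 0.2526 0.051 ]
[0.5919 0.1895 0.051 ] 0.09861619688562707 0.11782742511309832 [3.3773 3.7511]
button from lid [0.53   0.1856]
[0.5913 0.1904 0.051 ] 0.09696120347719428 0.11686788466558631 [4.2796 3.2859]
button from lid [0.5294 0.1863]
btn top [0.5311 0.1865 0.061 ] side [0.5276 0.1908 0.061 ]
depth rect ((600.8209228515625, 191.11666870117188), (103.44609069824219, 120.2470932006836), 1.087464451789856) [0.5984 0.1906 0.0519]
btn depth [0.5336 0.1874 0.0604] 95
tumbler [0.8202 0.0068 0.095 ]
J 0.1
[0.5877 0.427  0.051 ]
[0.6027 0.3032 0.051 ]
[0.4989 0.3005 0.051 ]
[0.4879 0.3594 0.051 ]
```

```bash
python3 -m crank '{"turn":[[-0.12,0,0],[-0.24,0,0],[-0.36,0,0],[-0.48,0,0],[-0.6,0,0]],"delta_pos":[[0,36,-14],[0,72,-28],[0,108,-43],[0,144,-57],[0,180,-72]],"jaw":[0.34,0.34,0.34,0.34,0.34]}'
cat > rel.py <<'E'
from h import *
import sys
# state in case frame (mm): TCP & tips relative to button centre; target arguments X Y Z(tips) in case frame
B=np.array([.530,.1865]);a=np.radians(3.7);cx=np.array([np.cos(a),np.sin(a),0]);cy=np.array([-cx[1],cx[0],0])
s=robot.get_state();p=s['tcp_pos'];R=np.array(s['tool_rot'])
tip=p+R[:,0]*robot.tcp_to_tips
d=tip-np.r_[B,0]
print('t',round(s['time'],2),'tcp',p,'open_mm',s['opening']*87,'F',s['wrist_force'])
print('tip case frame mm',np.array([d@cx,d@cy,tip[2]])*1000)
Rd=np.stack([[0,0,-1],cy,cx],1)
from scipy.spatial.transform import Rotation as Q
print('turn needed',Q.from_matrix(R.T@Rd).as_rotvec(),'q',s['joint_pos'])
if len(sys.argv)>3:
    g=np.array(list(map(float,sys.argv[1:4])))/1000
    T=np.r_[B,0]+g[0]*cx+g[1]*cy+[0,0,g[2]]
    tcpT=T-Rd[:,0]*robot.tcp_to_tips
    print('delta tool mm',R.T@(tcpT-p)*1000)
E
python3 rel.py 20 0 150
```

```text
time: 0.52
tcp_pos: [0.2983, -0.4982, 0.2406]
tool_rot: [[-0.001, 0.677, 0.736], [0.002, 0.736, -0.677], [-1.0, 0.001, -0.002]]
wrist_force: [1.0, -1.7, -0.2]
opening: 0.712
t 0.52 tcp [ 0.2983 -0.4982  0.2406] open_mm 61.92688976883445 F [ 1.0088 -1.6526 -0.2259]
tip case frame mm [-275.3992 -668.2749  221.6461]
turn needed [-0.8078 -0.0012 -0.0012] q [ 1.1629  0.2491 -0.2497  1.5728  0.0624  1.3292  0.1622]
delta tool mm [  72.5203  675.2969 -278.8071]
```

```bash
python3 -m crank '{"turn":[[-0.12,0,0],[-0.24,0,0],[-0.36,0,0],[-0.48,0,0],[-0.6,0,0]],"delta_pos":[[0,40,-4],[0,80,-8],[0,120,-13],[0,160,-18],[0,200,-22]],"jaw":[0.34,0.34,0.34,0.34,0.34]}'
python3 rel.py 20 0 150
```

```text
time: 0.93
tcp_pos: [0.418, -0.3342, 0.2406]
tool_rot: [[-0.001, 0.137, 0.991], [0.001, 0.991, -0.137], [-1.0, 0.001, -0.001]]
wrist_force: [0.7, -1.1, -0.4]
opening: 0.37
t 0.93 tcp [ 0.418  -0.3342  0.2406] open_mm 32.203522653003546 F [ 0.7091 -1.0702 -0.4199]
tip case frame mm [-145.3709 -512.3221  221.6497]
turn needed [-0.202  -0.0012 -0.0014] q [ 0.9922  0.1668 -0.447   1.6795  0.0736  1.3138  0.3943]
delta tool mm [ 72.2725 535.0132  59.2998]
```

```bash
python3 -m crank '{"turn":[[-0.05,0,0],[-0.1,0,0],[-0.15,0,0],[-0.2,0,0],[-0.2,0,0]],"delta_pos":[[0,38,12],[0,76,24],[0,114,36],[0,152,48],[0,190,60]],"jaw":[0.34,0.34,0.34,0.34,0.34]}'
python3 rel.py 20 0 150
```

```text
time: 1.35
tcp_pos: [0.5037, -0.1523, 0.2407]
tool_rot: [[-0.001, -0.066, 0.998], [0.001, 0.998, 0.066], [-1.0, 0.001, -0.001]]
wrist_force: [1.0, -0.8, 0.2]
opening: 0.343
t 1.35 tcp [ 0.5037 -0.1523  0.2407] open_mm 29.846651327022823 F [ 0.9691 -0.8071  0.2203]
tip case frame mm [ -48.1007 -336.3628  221.7291]
turn needed [ 0.0011 -0.0013 -0.0014] q [ 0.7668  0.1656 -0.6163  1.694   0.0976  1.3148  0.1977]
delta tool mm [ 72.0999 336.2131  68.5503]
```

```bash
python3 -m crank '{"turn":[[0,0,0],[0,0,0],[0,0,0],[0,0,0],[0,0,0]],"delta_pos":[[0,38,4],[0,76,8],[0,114,12],[0,152,16],[0,190,20]],"jaw":[0.34,0.34,0.34,0.34,0.34]}'
python3 rel.py 20 0 120
```

```text
time: 1.77
tcp_pos: [0.5107, 0.0403, 0.2408]
tool_rot: [[-0.002, -0.065, 0.998], [0.001, 0.998, 0.065], [-1.0, 0.001, -0.001]]
wrist_force: [1.3, -0.3, -0.3]
opening: 0.339
t 1.77 tcp [0.5107 0.0403 0.2408] open_mm 29.53457904304384 F [ 1.2971 -0.3337 -0.3156]
tip case frame mm [ -28.6914 -144.6354  221.8392]
turn needed [ 0.0009 -0.0015 -0.001 ] q [ 0.5382  0.1514 -0.7647  1.7216  0.107   1.3131 -0.1828]
delta tool mm [101.9106 144.511   48.9385]
```

```bash
python3 -m crank '{"turn":[[0,0,0],[0,0,0],[0,0,0],[0,0,0],[0,0,0]],"delta_pos":[[10,36,12],[30,72,24],[60,110,36],[90,144,49],[100,144,49]],"jaw":[0.345,0.345,0.345,0.345,0.345]}'
python3 rel.py 20 0 90
python3 - <<'E'
from h import *
for n,(a,b,c,d) in dict(top=(250,150,350,270),side=(260,120,380,260)).items():
    im,D=robot.get_image(n);np.save(n+'1.npy',im);cv2.imwrite(f'pics/{n}1.png',cv2.resize(im[b:d,a:c,::-1],None,fx=4,fy=4,interpolation=cv2.INTER_CUBIC))
E
```

```text
time: 2.18
tcp_pos: [0.549, 0.1922, 0.1387]
tool_rot: [[-0.003, -0.07, 0.998], [0.003, 0.998, 0.07], [-1.0, 0.003, -0.003]]
wrist_force: [-1.2, -0.7, -0.3]
opening: 0.347
t 2.18 tcp [0.549  0.1922 0.1387] open_mm 30.174586532290753 F [-1.1571 -0.6505 -0.2766]
tip case frame mm [ 19.3029   4.5655 119.7071]
turn needed [ 0.0054 -0.003  -0.0033] q [ 0.2248  0.4317 -0.7933  1.6696  0.3238  1.1798 -0.5781]
delta tool mm [29.6899 -4.6044  0.7042]
```

View pics/side1.png

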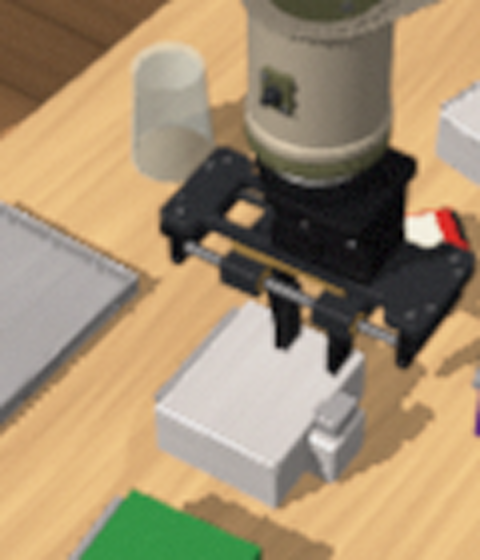

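View pics/top1.png

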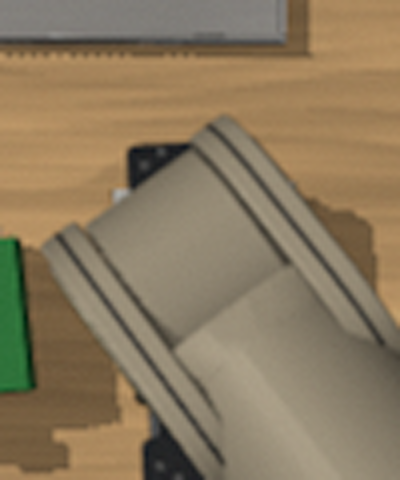

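The side view shows both fingertips above the small case: the rear finger at about (331,206) full-frame and the front finger at about (344,212). I'll check these against the projected positions.

```bash
python3 - <<'E'
from h import *
B=np.array([.530,.1865]);a=np.radians(3.7);cx=np.array([np.cos(a),np.sin(a),0]);cy=np.array([-cx[1],cx[0],0])
for X in (19.3+15,19.3+30,19.3-15,19.3-30):
    for Y in(-5,14): print(X,Y,(proj('side',np.r_[B,.1197]+cx*X/1e3+cy*Y/1e3)-[260,120])*4)
E
```

```text
34.3 -5 [297.2172 324.4881]
34.3 14 [282.0693 342.5787]
49.3 -5 [278.2832 315.4668]
49.3 14 [263.0402 333.4002]
4.300000000000001 -5 [335.5899 342.7711]
4.300000000000001 14 [320.6391 361.1823]
-10.7 -5 [355.033 352.035]
-10.7 14 [340.1843 370.6098]
```

```bash
python3 -m crank '{"turn":[[0.005,-0.003,-0.003],[0.005,-0.003,-0.003],[0.005,-0.003,-0.003],[0.005,-0.003,-0.003],[0.005,-0.003,-0.003]],"delta_pos":[[15,-4,1],[30,-5,1],[42,-5,1],[50,-5,1],[54,-5,1]],"jaw":[0.345,0.345,0.345,0.345,0.345]}'
python3 rel.py 20 0 55
```

```text
time: 2.7
tcp_pos: [0.5486, 0.1838, 0.0826]
tool_rot: [[-0.005, -0.064, 0.998], [-0.002, 0.998, 0.064], [-1.0, -0.002, -0.005]]
wrist_force: [-0.1, 0.5, 0.3]
opening: 0.347
t 2.7 tcp [0.5486 0.1838 0.0826] open_mm 30.169782943955056 F [-0.1445  0.5481  0.2721]
tip case frame mm [18.2543 -3.8822 63.6457]
turn needed [-0.0007 -0.0053  0.0018] q [ 0.2093  0.4896 -0.7607  1.724   0.3747  1.0853 -0.6089]
delta tool mm [8.6298 3.865  1.6885]
```

```bash
python3 -m crank '{"turn":[[0,-0.005,0.002],[0,-0.005,0.002],[0,-0.005,0.002],[0,-0.005,0.002],[0,-0.005,0.002]],"delta_pos":[[0,3,1],[0,3,1],[1,3,1],[2,3,1],[3,3,1]],"jaw":[0.345,0.345,0.345,0.345,0.345]}'
python3 rel.py 20 0 55
```

```text
time: 3.12
tcp_pos: [0.5496, 0.187, 0.0801]
tool_rot: [[0.001, -0.064, 0.998], [0.0, 0.998, 0.064], [-1.0, 0.0, 0.001]]
wrist_force: [-0.8, -0.5, 0.3]
opening: 0.345
t 3.12 tcp [0.5496 0.187  0.0801] open_mm 30.031856133152463 F [-0.8065 -0.4871  0.2599]
tip case frame mm [19.6434 -0.7626 61.0732]
turn needed [-0.0008  0.0006 -0.0003] q [ 0.2041  0.4929 -0.7597  1.726   0.3794  1.0751 -0.6161]
delta tool mm [6.0737 0.7671 0.3634]
```

```bash
python3 -m crank '{"turn":[[0,0,0],[0,0,0],[0,0,0],[0,0,0],[0,0,0]],"delta_pos":[[1,1,0],[2,1,0],[3,1,0],[4,1,0],[5,1,0]],"jaw":[0.345,0.345,0.345,0.345,0.345]}'
python3 rel.py 20 0 55
```

```text
time: 3.53
tcp_pos: [0.5498, 0.1882, 0.0754]
tool_rot: [[0.001, -0.064, 0.998], [0.001, 0.998, 0.064], [-1.0, 0.001, 0.001]]
wrist_force: [-0.9, 0.0, 6.5]
opening: 0.347
t 3.53 tcp [0.5498 0.1882 0.0754] open_mm 30.215006249081572 F [-0.9117  0.0012  6.5386]
tip case frame mm [19.9107  0.4263 56.3711]
turn needed [-0.0007  0.0012 -0.0005] q [ 0.1996  0.4994 -0.7569  1.7284  0.385   1.067  -0.6216]
delta tool mm [ 1.371  -0.4173  0.1103]
```

```bash
python3 -m crank '{"turn":[[0,0,0],[0,0,0],[0,0,0]],"delta_pos":[[1,0,0],[1.5,0,0],[1.5,0,0]],"jaw":[0.345,0.345,0.345]}'
python3 rel.py 20 0 55
python3 - <<'E'
from h import *
for n,(a,b,c,d) in dict(side=(280,160,370,260)).items():
    im,D=robot.get_image(n);np.save(n+'2.npy',im);cv2.imwrite(f'pics/{n}2.png',cv2.resize(im[b:d,a:c,::-1],None,fx=6,fy=6,interpolation=cv2.INTER_CUBIC))
E
```

```text
time: 3.78
tcp_pos: [0.5499, 0.1883, 0.0744]
tool_rot: [[0.001, -0.064, 0.998], [0.0, 0.998, 0.064], [-1.0, 0.0, 0.001]]
wrist_force: [-1.6, -0.8, 9.0]
opening: 0.348
t 3.78 tcp [0.5499 0.1883 0.0744] open_mm 30.29526501322137 F [-1.5785 -0.8401  8.9522]
tip case frame mm [19.9523  0.4938 55.4184]
turn needed [-0.0006  0.0013 -0.0002] q [ 0.1987  0.5007 -0.7562  1.729   0.3864  1.0655 -0.6226]
delta tool mm [ 0.4184 -0.4899  0.0722]
```

View pics/side2.png

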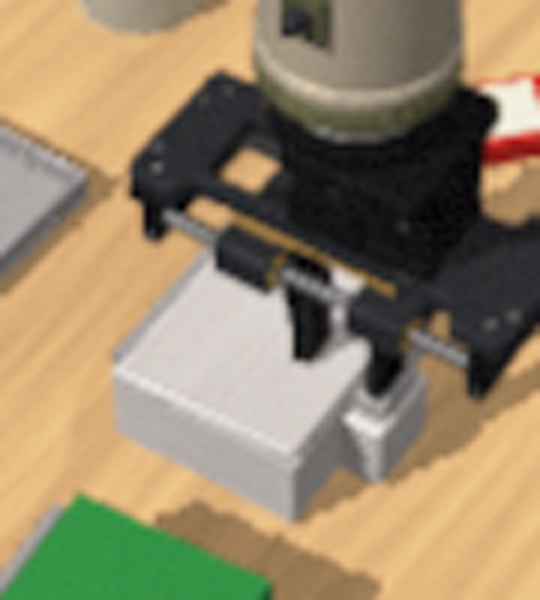

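```bash
python3 -m crank '{"turn":[[0,0,0],[0,0,0],[0,0,0],[0,0,0],[0,0,0]],"delta_pos":[[-1,0,0],[-2,0,0],[-3,0,0.5],[-4,0,1],[-5,0,1]],"jaw":[0.345,0.345,0.345,0.345,0.345]}'
python3 rel.py 22.7 0 66.2
python3 - <<'E'
from h import *
for n,(a,b,c,d) in dict(side=(280,160,370,260)).items():
    im,D=robot.get_image(n);np.save(n+'3.npy',im);cv2.imwrite(f'pics/{n}3.png',cv2.resize(im[b:d,a:c,::-1],None,fx=6,fy=6,interpolation=cv2.INTER_CUBIC))
E
```

```text
time: 4.25
tcp_pos: [0.5507, 0.1884, 0.0793]
tool_rot: [[0.001, -0.064, 0.998], [0.0, 0.998, 0.064], [-1.0, 0.0, 0.001]]
wrist_force: [-0.9, 1.1, 2.1]
opening: 0.35
t 4.25 tcp [0.5507 0.1884 0.0793] open_mm 30.4803865765139 F [-0.8958  1.0751  2.1443]
tip case frame mm [20.78    0.5417 60.3276]
turn needed [-0.0006  0.0009 -0.0002] q [ 0.2004  0.4964 -0.7585  1.7229  0.3818  1.075  -0.6187]
delta tool mm [-5.8709 -0.5346  1.9417]
```

View pics/side3.png

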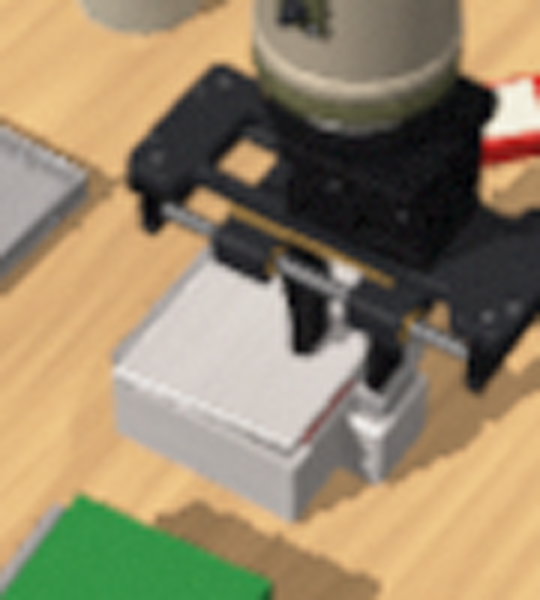

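The lid is released. It has risen slightly against the rear finger, and the red cartridge shows in the gap. I'll keep following the arc.

```bash
python3 -m crank '{"turn":[[0,0,0],[0,0,0],[0,0,0],[0,0,0],[0,0,0]],"delta_pos":[[-1.5,0,0.4],[-3,0,0.8],[-4.5,0,1.2],[-6,0,1.8],[-7.5,0,2.4]],"jaw":[0.345,0.345,0.345,0.345,0.345]}' >/dev/null
python3 rel.py 25.2 0 73.5
python3 -m crank '{"turn":[[0,0,0],[0,0,0],[0,0,0],[0,0,0],[0,0,0]],"delta_pos":[[-1.5,0,0.4],[-3,0,0.9],[-4.5,0,1.4],[-6,0,1.9],[-7,0,2.4]],"jaw":[0.345,0.345,0.345,0.345,0.345]}' >/dev/null
python3 rel.py 28.4 0 80.5
```

```text
t 4.72 tcp [0.5534 0.1885 0.0872] open_mm 30.091827969318334 F [-0.4279  0.6111  1.9011]
tip case frame mm [23.4639  0.5391 68.1757]
turn needed [-0.0006  0.0014 -0.0004] q [ 0.2025  0.4915 -0.7613  1.7106  0.3763  1.0901 -0.6126]
delta tool mm [-5.3221 -0.5293  1.77  ]
t 5.13 tcp [0.5559 0.1887 0.0944] open_mm 29.87028108748731 F [0.3268 0.4338 1.6548]
tip case frame mm [26.0512  0.5366 75.4204]
turn needed [-0.0007  0.0017 -0.0004] q [ 0.204   0.4876 -0.7636  1.6985  0.3716  1.1045 -0.6071]
delta tool mm [-5.0758 -0.5253  2.3896]
```

```bash
python3 -m crank '{"turn":[[0,0,0],[0,0,0],[0,0,0],[0,0,0],[0,0,0]],"delta_pos":[[-1.5,0,0.7],[-3,0,1.4],[-4.5,0,2.1],[-6,0,2.8],[-7,0,3.5]],"jaw":[0.345,0.345,0.345,0.345,0.345]}' >/dev/null
python3 rel.py 33.6 0 89.1
python3 -m crank '{"turn":[[0,0,0],[0,0,0],[0,0,0],[0,0,0],[0,0,0]],"delta_pos":[[-1.3,0,0.8],[-2.6,0,1.6],[-3.9,0,2.4],[-5.2,0,3.2],[-6.5,0,4]],"jaw":[0.345,0.345,0.345,0.345,0.345]}' >/dev/null
python3 rel.py 38.3 0 95.2
```

```text
t 5.55 tcp [0.5595 0.1889 0.1017] open_mm 29.897374571673804 F [0.3359 0.4324 0.0279]
tip case frame mm [29.6747  0.5423 82.6655]
turn needed [-0.0006  0.0018 -0.0004] q [ 0.2043  0.4859 -0.765   1.6834  0.368   1.12   -0.6015]
delta tool mm [-6.4274 -0.5301  3.9725]
t 5.97 tcp [0.5637 0.1892 0.1083] open_mm 30.05370174264303 F [ 0.2168 -0.7298  0.2282]
tip case frame mm [33.7918  0.5303 89.2948]
turn needed [-0.0006  0.0019 -0.0004] q [ 0.2036  0.4862 -0.7655  1.6672  0.3657  1.135  -0.5963]
delta tool mm [-5.8966 -0.5175  4.5571]
```

```bash
python3 -m crank '{"turn":[[0,0,0],[0,0,0],[0,0,0],[0,0,0],[0,0,0]],"delta_pos":[[-1.2,0,0.9],[-2.4,0,1.8],[-3.6,0,2.7],[-4.8,0,3.6],[-6,0,4.6]],"jaw":[0.345,0.345,0.345,0.345,0.345]}' >/dev/null
python3 rel.py 43.7 0 100.9
python3 - <<'E'
from h import *
for n,(a,b,c,d) in dict(side=(280,160,370,260)).items():
    im,D=robot.get_image(n);np.save(n+'4.npy',im);cv2.imwrite(f'pics/{n}4.png',cv2.resize(im[b:d,a:c,::-1],None,fx=6,fy=6,interpolation=cv2.INTER_CUBIC))
E
```

```text
t 6.38 tcp [0.5683 0.1895 0.1144] open_mm 30.009584159351565 F [-0.0905 -0.5527  0.7557]
tip case frame mm [38.4645  0.4982 95.4074]
turn needed [-0.0007  0.0019 -0.0004] q [ 0.2021  0.4884 -0.7652  1.6497  0.3646  1.1498 -0.5915]
delta tool mm [-5.4826 -0.4845  5.2835]
```

View pics/side4.png

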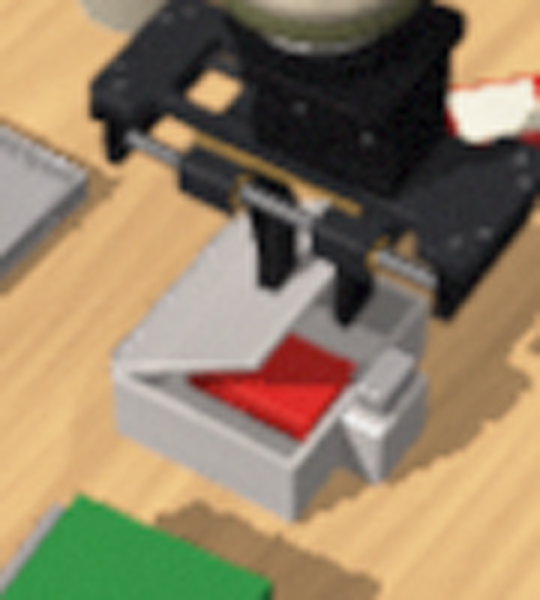

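The lid is at about 35° under the rear finger, its front corner at about (323,221) full-frame, and the cartridge is exposed. I'll continue.

```bash
python3 -m crank '{"turn":[[0,0,0],[0,0,0],[0,0,0],[0,0,0],[0,0,0]],"delta_pos":[[-1.1,0,1],[-2.2,0,2],[-3.3,0,3],[-4.4,0,4.1],[-5.4,0,5.2]],"jaw":[0.345,0.345,0.345,0.345,0.345]}' >/dev/null
python3 rel.py 49.5 0 105.9
python3 -m crank '{"turn":[[0,0,0],[0,0,0],[0,0,0],[0,0,0],[0,0,0]],"delta_pos":[[-1,0,1.1],[-2,0,2.3],[-3,0,3.5],[-4,0,4.6],[-5,0,5.8]],"jaw":[0.345,0.345,0.345,0.345,0.345]}' >/dev/null
python3 rel.py 55.8 0 110.3
```

```text
t 6.85 tcp [0.5739 0.1898 0.1202] open_mm 30.019659343513652 F [ 0.7566 -0.2108  1.3553]
tip case frame mm [ 44.0585   0.4986 101.1935]
turn needed [-0.0008  0.0024 -0.0005] q [ 0.1995  0.4927 -0.7641  1.6302  0.3649  1.1644 -0.5869]
delta tool mm [-4.6938 -0.483   5.4979]
t 7.27 tcp [0.5798 0.1902 0.1253] open_mm 30.006034195894024 F [-0.0671 -0.144   0.5495]
tip case frame mm [ 49.9958   0.4611 106.263 ]
turn needed [-0.0009  0.0024 -0.0005] q [ 0.196   0.4988 -0.7622  1.6099  0.3662  1.1787 -0.5826]
delta tool mm [-4.0234 -0.4445  5.8594]
```

```bash
python3 -m crank '{"turn":[[0,0,0],[0,0,0],[0,0,0],[0,0,0],[0,0,0]],"delta_pos":[[-0.9,0,1.2],[-1.8,0,2.4],[-2.7,0,3.7],[-3.5,0,5],[-4.3,0,6.2]],"jaw":[0.345,0.345,0.345,0.345,0.345]}' >/dev/null
python3 rel.py 62.5 0 114.1
python3 -m crank '{"turn":[[0,0,0],[0,0,0],[0,0,0],[0,0,0],[0,0,0]],"delta_pos":[[-0.8,0,1.3],[-1.6,0,2.6],[-2.4,0,4],[-3,0,5.2],[-3.6,0,6.5]],"jaw":[0.345,0.345,0.345,0.345,0.345]}' >/dev/null
python3 rel.py 69.6 0 117.2
```

```text
t 7.68 tcp [0.5861 0.1906 0.1297] open_mm 30.014735415236082 F [-0.1491  0.1595  0.6291]
tip case frame mm [ 56.3122   0.4845 110.693 ]
turn needed [-0.0008  0.0024 -0.0005] q [ 0.1916  0.5065 -0.7598  1.5888  0.3684  1.1923 -0.5787]
delta tool mm [-3.3924 -0.4676  6.242 ]
t 8.1 tcp [0.5927 0.191  0.1333] open_mm 29.924963991234428 F [-0.1093 -0.651   0.6085]
tip case frame mm [ 62.9211   0.4645 114.338 ]
turn needed [-0.0008  0.0024 -0.0005] q [ 0.1866  0.5157 -0.7567  1.5674  0.3716  1.2049 -0.575 ]
delta tool mm [-2.8464 -0.4476  6.731 ]
```

```bash
python3 -m crank '{"turn":[[0,0,0],[0,0,0],[0,0,0],[0,0,0],[0,0,0]],"delta_pos":[[-0.6,0,1.3],[-1.2,0,2.7],[-1.8,0,4.1],[-2.4,0,5.5],[-2.8,0,6.8]],"jaw":[0.345,0.345,0.345,0.345,0.345]}' >/dev/null
python3 rel.py 76.9 0 119.6
python3 -m crank '{"turn":[[0,0,0],[0,0,0],[0,0,0],[0,0,0],[0,0,0]],"delta_pos":[[-0.5,0,1.4],[-1,0,2.8],[-1.5,0,4.2],[-1.9,0,5.6],[-2.2,0,7]],"jaw":[0.345,0.345,0.345,0.345,0.345]}' >/dev/null
python3 rel.py 82.2 0 120.8
python3 - <<'E'
from h import *
for n,(a,b,c,d) in dict(side=(280,160,370,260)).items():
    im,D=robot.get_image(n);np.save(n+'5.npy',im);cv2.imwrite(f'pics/{n}5.png',cv2.resize(im[b:d,a:c,::-1],None,fx=6,fy=6,interpolation=cv2.INTER_CUBIC))
E
```

```text
t 8.52 tcp [0.5997 0.1915 0.1362] open_mm 30.05153470763564 F [-0.0103 -0.0523  0.9823]
tip case frame mm [ 69.8727   0.4561 117.2343]
turn needed [-0.0009  0.0024 -0.0005] q [ 0.1809  0.5263 -0.7532  1.5457  0.3757  1.2166 -0.5716]
delta tool mm [-2.3489 -0.4385  7.0793]
t 8.93 tcp [0.6068 0.1919 0.1385] open_mm 29.96660475585159 F [0.1403 0.5039 0.6446]
tip case frame mm [ 77.0554   0.4254 119.4933]
turn needed [-0.0009  0.0025 -0.0005] q [ 0.1748  0.538  -0.7492  1.5237  0.3803  1.2275 -0.5683]
delta tool mm [-1.2942 -0.41    5.1948]
```

View pics/side5.png

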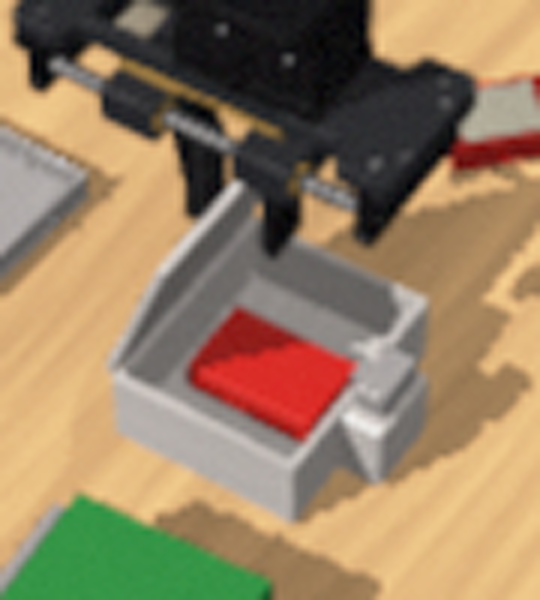

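The lid stands between the fingers near upright, its front corner at about (320,191) full-frame. I'll ease it onto its stop and then move off behind.

```bash
python3 -m crank '{"turn":[[0,0,0],[0,0,0],[0,0,0],[0,0,0],[0,0,0]],"delta_pos":[[-0.4,0,1.2],[-0.8,0,2.4],[-1,0,3.6],[-1.3,0,4.8],[-1.5,0,6]],"jaw":[0.345,0.345,0.345,0.345,0.345]}' >/dev/null
python3 rel.py
python3 -m crank '{"turn":[[0,0,0],[0,0,0],[0,0,0],[0,0,0],[0,0,0]],"delta_pos":[[-0.2,0,1],[-0.4,0,2],[-0.5,0,3],[-0.5,0,4],[-0.5,0,5]],"jaw":[0.345,0.345,0.345,0.345,0.345]}' >/dev/null
python3 rel.py
python3 - <<'E'
from h import *
for n,(a,b,c,d) in dict(side=(280,160,370,260)).items():
    im,D=robot.get_image(n);np.save(n+'6.npy',im);cv2.imwrite(f'pics/{n}6.png',cv2.resize(im[b:d,a:c,::-1],None,fx=6,fy=6,interpolation=cv2.INTER_CUBIC))
E
```

```text
t 9.4 tcp [0.6131 0.1923 0.14  ] open_mm 30.340590609862062 F [0.6102 0.7152 0.3955]
tip case frame mm [ 83.3472   0.4401 121.0357]
turn needed [-0.0009  0.0026 -0.0006] q [ 0.1692  0.5487 -0.7457  1.5047  0.3845  1.2363 -0.5656]
t 9.82 tcp [0.6182 0.1925 0.1405] open_mm 30.28536084018038 F [-0.4497  0.3586  0.296 ]
tip case frame mm [ 88.4274   0.3319 121.513 ]
turn needed [-0.0011  0.0025 -0.0005] q [ 0.1646  0.558  -0.7424  1.4899  0.3884  1.2423 -0.5636]
```

View pics/side6.png

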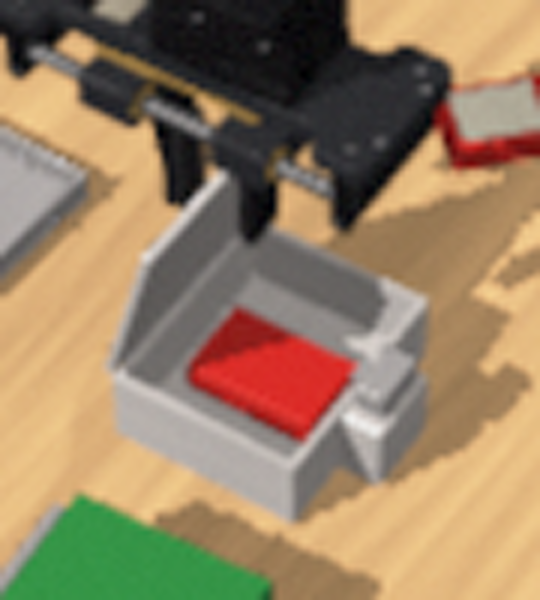

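The lid stands fully open between the fingers and touches neither. I'll withdraw straight up.

```bash
python3 -m crank '{"turn":[[0,0,0],[0,0,0],[0,0,0],[0,0,0],[0,0,0]],"delta_pos":[[-6,0,0],[-16,0,0],[-30,0,0],[-46,0,0],[-62,0,0]],"jaw":[0.345,0.345,0.345,0.345,0.345]}' 
python3 -m crank '{"turn":[[0,0,0],[0,0,0],[0,0,0],[0,0,0],[0,0,0]],"delta_pos":[[-16,0,0],[-32,0,0],[-48,0,-10],[-64,0,-30],[-80,0,-50]],"jaw":[0.345,0.345,0.345,0.345,0.345]}' 
python3 -m crank '{"turn":[[0,0,0],[0,0,0],[0,0,0],[0,0,0],[0,0,0]],"delta_pos":[[0,-20,-20],[0,-50,-40],[0,-85,-60],[0,-110,-70],[0,-120,-70]],"jaw":[0.345,0.345,0.345,0.345,0.345]}' 
python3 -m crank '{"turn":[[0,0,0],[0,0,0],[0,0,0],[0,0,0],[0,0,0]],"delta_pos":[[0,0,0],[0,0,0],[0,0,0],[0,0,0],[0,0,0]],"jaw":[0.345,0.345,0.345,0.345,0.345]}' 
python3 - <<'E'
from h import *
o=[]
for n in("side","top"):
    im,D=robot.get_image(n);np.save(n+'7.npy',im);np.save(n+'7d.npy',D);cv2.imwrite(f'pics/{n}7.png',im[:,:,::-1])
s=robot.get_state();print(s['time'],np.abs(s['joint_vel']).max())
E
```

```text
time: 10.28
tcp_pos: [0.6182, 0.1927, 0.2048]
tool_rot: [[0.003, -0.064, 0.998], [0.001, 0.998, 0.064], [-1.0, 0.001, 0.004]]
wrist_force: [1.0, 0.2, -0.5]
opening: 0.346
time: 10.7
tcp_pos: [0.5675, 0.1898, 0.2867]
tool_rot: [[0.004, -0.064, 0.998], [0.002, 0.998, 0.064], [-1.0, 0.002, 0.005]]
wrist_force: [0.9, -0.1, 0.7]
opening: 0.349
time: 11.12
tcp_pos: [0.5042, 0.0618, 0.2879]
tool_rot: [[0.006, -0.06, 0.998], [-0.001, 0.998, 0.06], [-1.0, -0.001, 0.006]]
wrist_force: [0.2, -0.7, 0.1]
opening: 0.344
time: 11.53
tcp_pos: [0.5043, 0.0634, 0.2879]
tool_rot: [[0.006, -0.062, 0.998], [-0.0, 0.998, 0.062], [-1.0, -0.001, 0.006]]
wrist_force: [0.4, -0.4, 0.2]
opening: 0.346
11.6333 0.004506319795180104
```

View pics/side7.png

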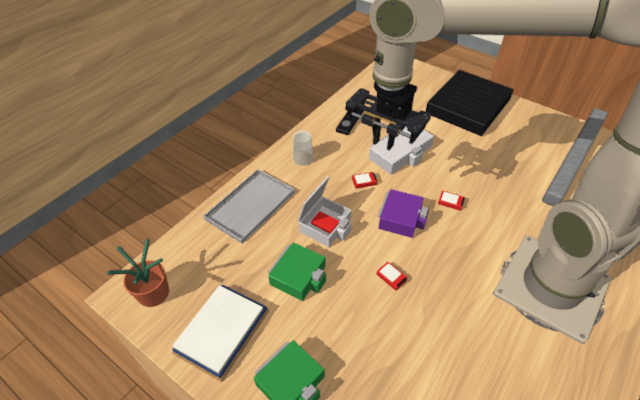

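View pics/top7.png

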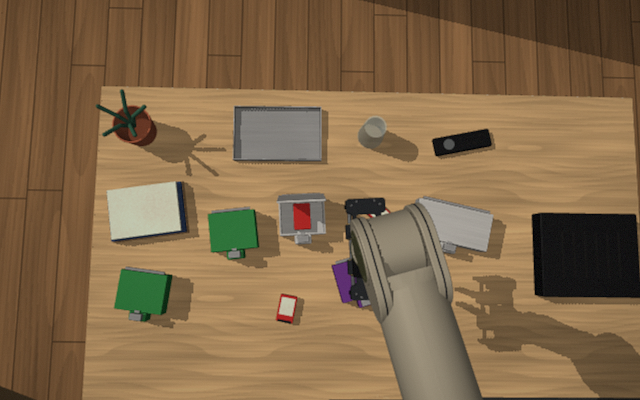

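The lid stands open at about (316,195) in the side view, with the red cartridge exposed at (325,222). The tumbler is unmoved at (374,130) in the top view, the large case is still shut, and the gripper is well clear. I'll check the lid angle and then hand in.

```bash
python3 - <<'E'
from h import *
P=dep('side',np.load('side7d.npy'))
s=P[178:240,295:355].reshape(-1,3);B=np.array([.530,.1865]);a=np.radians(3.7)
x=(s[:,:2]-B)@[np.cos(a),np.sin(a)]*1e3;y=(s[:,:2]-B)@[-np.sin(a),np.cos(a)]*1e3;z=s[:,2]*1e3
m=(z>65)&(z<160)&(x>60)&(x<140)&(abs(y)<65)
f=np.polyfit(z[m],x[m],1);print(m.sum(),'zmax',np.percentile(z[m],98),'angle',np.pi/2-np.arctan(-f[0]))
d0,d1=np.load('top0.npy').astype(int),np.load('top7.npy').astype(int)
print('tumbler diff',abs(d0-d1)[112:150,355:392].max())
robot.close_job();print(robot.get_state()['time'])
E
```

```text
303 zmax 142.9086994752681 angle 1.3262090187847253
tumbler diff 9
the job is handed in; nothing more can be done
the job is handed in; nothing more can be done
```

The small aluminium case is open and the job is handed in, at about 11.6 s of the 37 s allowed. I pressed the button with one finger while the other hung over the lid. I then let the lid rise under that finger over about 5.5 s, moved off behind it and withdrew straight up to one side.

- **Lid:** in the final depth image it stands at about 1.33 rad, against a stop at 1.3 (the difference is within my measuring error). Its top edge is 143 mm high, and the red cartridge is exposed.
- **Surroundings:** the tumbler's pixels did not change. The large case looks shut in the side view; in the top view the arm hides part of it.
- **Forces and clearance:** the highest wrist force I read was about 9 N, while the button was held down. The gripper ended well clear of everything.
- **Limit of the checks:** mid-rise the wrist force read close to zero, within its noise. The pictures at about 35° and near the top show the lid against the finger, but I did not confirm contact at every step between them.

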